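# Show the packer which tin goes next and where

## Robot

A 6-joint arm with a two-finger parallel gripper is mounted at the origin on the work surface. World frame = base frame: x ahead of the robot, y to its left, z up, the work surface at z = 0. Lengths are in m, angles in degrees, forces in N, time in s.
With the tool pointing down it reaches from about 0.3 to 1 m from the base axis. Payload 5.1 kg.
Tool frame: the origin (TCP) lies at the very end of the fingers, on their centre line; the grasp point (between the pads) lies 19 mm behind it (bot.hold_point_z is the distance from the TCP to the grasp point, in m); z points along the fingers, y is the direction in which the jaws open and shut (so a half turn about z gives the same grasp; the last joint's range is limited). The gripper opens to 95 mm and grips with 3 to 60 N. Pads are 20 mm wide; open, the fingers measure 119 mm over their backs; the gripper's body (75 mm by 180 mm) begins 59 mm behind the grasp point.
Start: joints at [70.611, 7.093, 94.555, -0, 78.352, -4.733], TCP at [0.164, 0.629, 0.215] pointing down, gripper open.
Joint ranges: [-149.61, 149.61], [-58.7, 133.49], [1.44, 155.28], [-77.14, 257.14], [18.33, 153.61], [-166.67, 166.67]. Speed limits (degrees/s): [147.25, 147.25, 180, 180, 180, 180].

## Interface

Orientations are given as [roll, pitch, yaw] about the fixed x, y, z axes, in that order (R = Rz(yaw) Ry(pitch) Rx(roll)).
In Python, from workcell import bot gives the robot as it stands.
- The arm moves only by the tool send_rows, never from a script. Its argument "targets" is one flat list of numbers, 7 for each row, row after row: the shift along the world's x, y, z in units of 0.02 m (1.0 is 0.02 m), then the turn, a rotation vector about the world's x, y, z in units of 10 degrees (1.0 is 10 degrees), then the finger opening in mm, from 0 to 95.1. A call has 1 to 12 rows; each row shifts and turns the commanded pose from where the row before left it; what a row does not reach is not made up. A row lasts 1/8 s, in which the tool goes at most 62.5 mm and 10.7 degrees, less where a joint would pass 70% of its speed; a pose out of reach is approached as far as the arm can. A call with a number of a shift or a turn outside -1 to 1 is refused whole. A call with a gripper value outside its range is refused whole. The fingers move at their own pace and stop on an object; "force" is the grip in N (left out, the last holds). Time passes only in rows, so rows that do not move let the fingers close. It gives the time, the measured TCP pose, the force and the opening at its end, in the units of the state.
- bot.sense(): the state, without advancing time (a new reading comes with each control period).
- bot.get_image(name): name is "scene" or "side" or "wrist"; returns a dict with "pixels" (480x640x3 uint8, red, green, blue), "K" (3x3 intrinsics, pixels), "cam_to_world" (4x4, takes a point from camera to world coordinates); the wrist camera has in their place "hand_eye" (4x4, takes a point from camera to tool coordinates, whose origin is the TCP and whose axes are the flange's). Camera axes: x right, y down, z forward; pixel columns grow to the right and rows downward; lengths in m; the calibration is good to about 2 mm. A picture is of the moment at which its call begins: read the wrist's pose just before it. There is no depth.
- bot.finish_job(): hands the job in, once; it reports no verdict.
The state is a dict: "time": time; "qpos": joint angles; "joint_velocities": joint speeds; "joint_torque": joint torques, N m; "tool_pos": TCP position; "eef_rot": TCP orientation; "force": force on the tool from outside, world axes, zero at the start; "moment": the same for the moment, N m; "width": finger opening in m.
Only numpy, scipy, OpenCV 4.12 (cv2) and the standard library are available. Lean on these libraries where they do the work, as an engineer would, in place of code of your own. Each camera call takes 0.05 s, during which the arm holds its last target.

## Task

Show the packer which tin goes next and where it belongs: with the fingertips, point at the low, wide tin from just above the middle of its lid, a few centimetres off, and dwell there for two seconds. Then point in the same way at the middle of the empty compartment of the crate, from just above its open top, dwell two seconds and finish still pointing there. Do not touch the crate or any of the goods, and pass high over the other tins and packed items so that you point at none of them.

Things in the scene. Friction and masses are not known exactly. Their poses are not given: they have to be found in the camera images.
- tin_flat: the low, wide food tin to point at: 92 mm diameter, 40 mm high, standing loose on the table; origin at the centre of its underside, z up. Five tins stand on the table on the robot's left, in changing order, at least 100 mm between centres, all with the same steel and red label; this is the only one that is both low and wide
- tin_flat_lid (a point): centre of the flat tin's lid, 40 mm above the table
- empty_mouth (a point): the centre of the open top of the empty compartment, level with the crate's rim, 120 mm above the table; x and y along the crate's walls
- pad: square of brown cardboard, 80 x 80 x 2 mm, lying on the floor of the one empty compartment (5 mm above the table); origin at the centre of its underside
- crate: black plastic parcel crate fixed on the table on the robot's right, 240 x 240 mm outside, 120 mm high, walls, dividers and floor 5 mm, divided two by two into square compartments of 112 mm; origin at the centre of its underside, z up, x and y along its walls. Three compartments hold one item each, one is empty; which one changes. The compartments' centres lie 59 mm from the crate's centre in its x and y
- tin_wide: another tin, not to be touched or pointed at: as wide as the flat tin but twice as high, 92 mm diameter, 86 mm high; origin at the centre of its underside
- tin_wide_lid (a point): centre of that tin's lid, 86 mm above the table
- tin_tall: another tin, not to be touched or pointed at: the tallest tin, 74 mm diameter, 112 mm high; origin at the centre of its underside
- tin_tall_lid (a point): centre of that tin's lid, 112 mm above the table
- tin_medium: another tin, not to be touched or pointed at: ordinary tin, 74 mm diameter, 80 mm high; origin at the centre of its underside
- tin_medium_lid (a point): centre of that tin's lid, 80 mm above the table
- tin_small: another tin, not to be touched or pointed at: as low as the flat tin but narrow, 56 mm diameter, 40 mm high; origin at the centre of its underside
- tin_small_lid (a point): centre of that tin's lid, 40 mm above the table
- oil_bottle: bottle of oil, 66 mm diameter, 175 mm high, loose in a compartment of the crate, its underside 5 mm above the table; origin at the centre of its underside
- oil_bottle_top (a point): centre of its top, 180 mm above the table
- jar: glass jar, 68 mm diameter, 100 mm high, loose in a compartment of the crate, its underside 5 mm above the table; origin at the centre of its underside
- jar_top (a point): centre of its top, 105 mm above the table
- packed_tin: packed tin, 74 mm diameter, 80 mm high, loose in a compartment of the crate, its underside 5 mm above the table; origin at the centre of its underside
- packed_tin_lid (a point): centre of its top, 85 mm above the table
- tape_roll: roll of packing tape lying flat on the far part of the table, 100 mm across, 48 mm high; origin at the centre of its underside
Things that resemble listed ones, but are neither listed nor needed, are in the scene too. Of the things shaped like the oil_bottle, the amber glass one is meant.

How it is judged (in metres and radians):
On the way, in this order (a step that is already met when the one before it is completed fails the run):
1. the fingers point at the flat tin from just above it for 1.5 s (horizontal distance between the grasp point and tin_flat_lid below 0.03 m and z of the grasp point in the frame of tin_flat_lid between 0.02 and 0.1 m), for 1.5 s.
2. the fingers point at the empty compartment from just above it for 1.5 s (horizontal distance between the grasp point and empty_mouth below 0.035 m and z of the grasp point in the frame of empty_mouth between 0.005 and 0.1 m), for 1.5 s.
At the end, for the whole second after the job is handed in: The grasp point (19 mm behind the fingertips) is within 35 mm sideways of the middle of the empty compartment's mouth and 5 to 100 mm above the rim; all goods rest within 6 mm of their start. (At the tin: within 30 mm sideways, 20 to 100 mm above the lid.) (all of step 2 and distance of each of tin_flat, tin_wide, tin_tall, tin_medium, tin_small, oil_bottle, jar, packed_tin, tape_roll from where it was at the start of the episode below 0.006 m and linear speed of each of tin_flat, tin_wide, tin_tall, tin_medium, tin_small, oil_bottle, jar, packed_tin, tape_roll below 0.02 m/s); the robot touches nothing.
It fails at once if the robot touches a tin, the crate or another item (contact force between any of the fingers, the arm and tin_flat above 0.5 N or contact force between any of the fingers, the arm and tin_wide above 0.5 N or contact force between any of the fingers, the arm and tin_tall above 0.5 N or contact force between any of the fingers, the arm and tin_medium above 0.5 N or contact force between any of the fingers, the arm and tin_small above 0.5 N or contact force between any of the fingers, the arm and oil_bottle above 0.5 N or contact force between any of the fingers, the arm and jar above 0.5 N or contact force between any of the fingers, the arm and packed_tin above 0.5 N or contact force between any of the fingers, the arm and tape_roll above 0.5 N or contact force between any of the fingers, the arm and crate above 0.5 N).
It fails at once if an item is moved more than 10 mm (distance of any of tin_flat, tin_wide, tin_tall, tin_medium, tin_small, oil_bottle, jar, packed_tin, tape_roll from where it was at the start of the episode above 0.01 m).
It fails at once if the fingers point at another tin or item (grasp point within 20 mm sideways of the centre of its top and less than 50 mm above it) ((horizontal distance between the grasp point and tin_wide_lid below 0.02 m and z of the grasp point in the frame of tin_wide_lid below 0.05 m) or (horizontal distance between the grasp point and tin_tall_lid below 0.02 m and z of the grasp point in the frame of tin_tall_lid below 0.05 m) or (horizontal distance between the grasp point and tin_medium_lid below 0.02 m and z of the grasp point in the frame of tin_medium_lid below 0.05 m) or (horizontal distance between the grasp point and tin_small_lid below 0.02 m and z of the grasp point in the frame of tin_small_lid below 0.05 m) or (horizontal distance between the grasp point and packed_tin_lid below 0.02 m and z of the grasp point in the frame of packed_tin_lid below 0.05 m) or (horizontal distance between the grasp point and oil_bottle_top below 0.02 m and z of the grasp point in the frame of oil_bottle_top below 0.05 m) or (horizontal distance between the grasp point and jar_top below 0.02 m and z of the grasp point in the frame of jar_top below 0.05 m)).
It also fails if it takes over 48 s, if anything falls off the work surface, if the arm or the gripper's body presses on something with over 40 N, if the wrist force passes 120 N, or if a joint passes its speed limit or range.

## Working session

There is one attempt and no reset: what is moved stays moved. The work goes in short steps, Python scripts to look and compute and a tool call to move; the robot and the scene stay as the last step left them, time stands still between calls to the robot, and variables do not carry over. Pictures are saved under pics/ and viewed, and the job is handed in when it is done.

Besides the shell and the picture viewer there is one more tool, called after "Emit:" as name(argument=value, ...), one argument or row to a line, values as JSON. send_rows: Moves the arm, as the interface text tells. Its arguments: {"type":"object","properties":{"targets":{"type":"array"},"force":{"type":"number"}},"required":["targets"]}

```bash
mkdir -p pics; python3 - <<'E'
from workcell import bot
import cv2,numpy as np
print(bot.sense())
for n in ["scene","side","wrist"]:
    d=bot.get_image(n); cv2.imwrite(f"pics/{n}0.png",d["pixels"][:,:,::-1])
    np.savez(f"{n}0.npz",**d)
    print(n,{k:np.round(v,3).tolist() for k,v in d.items() if k!="pixels"})
E
```

```text
{'time': 0.0, 'qpos': array([ 7.06109320e+01,  7.13362195e+00,  9.46324797e+01, -2.11488189e-03,
        7.83521498e+01, -4.73261316e+00]), 'joint_velocities': array([-0.01668947,  0.00220268, -0.02826363,  0.09991503, -0.13167839,
       -0.04600193]), 'joint_torque': array([-6.26841174e-04, -4.17608678e+01, -3.59931457e+01,  7.73650571e-02,
        4.93014569e-02, -2.18146110e-04]), 'tool_pos': array([0.16429122, 0.6282376 , 0.21340216]), 'eef_rot': array([-1.79881981e+02, -7.69304236e-03,  1.65343966e+02]), 'force': array([ 0.1973846 ,  0.40735297, -0.82736028]), 'moment': array([ 0.05555524, -0.08055887,  0.06502098]), 'width': 0.09502485050810514}
scene {'K': [[556.344, 0.0, 323.884], [0.0, 556.344, 232.826], [0.0, 0.0, 1.0]], 'cam_to_world': [[0.111, 0.745, -0.658, 1.442], [0.994, -0.086, 0.07, -0.163], [-0.004, -0.662, -0.75, 1.177], [0.0, 0.0, 0.0, 1.0]]}
side {'K': [[441.465, 0.0, 318.972], [0.0, 441.465, 240.836], [0.0, 0.0, 1.0]], 'cam_to_world': [[0.972, -0.191, 0.137, 0.366], [-0.235, -0.755, 0.612, -0.651], [-0.014, -0.627, -0.779, 0.867], [0.0, 0.0, 0.0, 1.0]]}
wrist {'K': [[343.502, 0.0, 319.839], [0.0, 343.502, 246.07], [0.0, 0.0, 1.0]], 'hand_eye': [[0.001, -0.968, -0.251, 0.071], [1.0, 0.001, 0.001, 0.001], [-0.001, -0.251, 0.968, -0.17], [0.0, 0.0, 0.0, 1.0]]}
```

View pics/scene0.png

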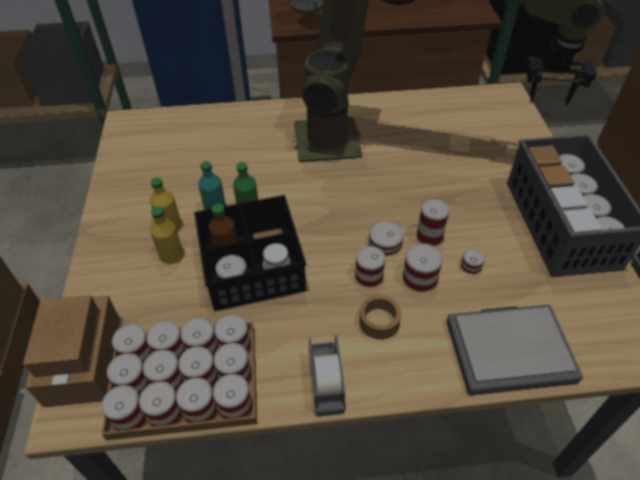

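View pics/side0.png

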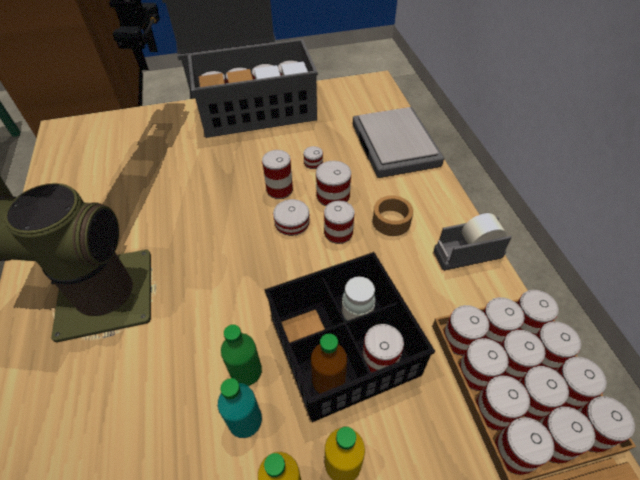

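View pics/wrist0.png

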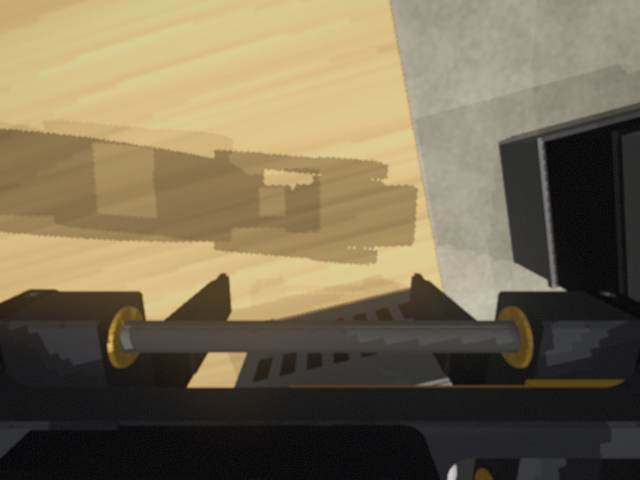

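The flat tin is at about (386,238) in scene and (291,216) in side. The empty compartment, with the cardboard pad, is at about (268,233) in scene and (303,325) in side. Next I'll measure all the lids and the crate corners.

```bash
cat > h.py <<'E'
import numpy as np,cv2
def ray(d,uv):
    T=d["cam_to_world"];r=T[:3,:3]@np.linalg.inv(d["K"])@np.array([uv[0],uv[1],1.]);return T[:3,3],r
def onz(d,uv,z):
    o,r=ray(d,uv);return o+r*(z-o[2])/r[2]
def proj(d,p):
    T=np.linalg.inv(d["cam_to_world"]);q=d["K"]@(T[:3,:3]@np.asarray(p)+T[:3,3]);return q[:2]/q[2]
E
python3 - <<'E'
from h import *
for n,(x0,y0,x1,y1) in {"scene":(340,190,500,310),"side":(240,130,370,260)}.items():
    d=np.load(n+"0.npz");im=d["pixels"].copy()
    hsv=cv2.cvtColor(im,cv2.COLOR_RGB2HSV)
    m=((hsv[...,1]<60)&(hsv[...,2]>110)).astype(np.uint8)*255
    k=np.zeros_like(m);k[y0:y1,x0:x1]=m[y0:y1,x0:x1]
    cs,_=cv2.findContours(k,cv2.RETR_EXTERNAL,cv2.CHAIN_APPROX_NONE)
    for c in cs:
        if cv2.contourArea(c)<60: continue
        h=cv2.convexHull(c);(u,v),ax,a=cv2.fitEllipse(h) 
        print(n,np.round([u,v,*ax,a],1),[np.round(onz(d,(u,v),z)[:2],3).tolist() for z in(.04,.08,.086,.112)])
        cv2.ellipse(im,((u,v),ax,a),(0,255,0),1)
    cv2.imwrite(f"pics/{n}_t.png",cv2.resize(im[y0:y1,x0:x1,::-1],None,fx=5,fy=4.6,interpolation=cv2.INTER_NEAREST) if n=="scene" else cv2.resize(im[y0:y1,x0:x1,::-1],None,fx=4.5,fy=4.5))
d=np.load("scene0.npz");cv2.imwrite("pics/scene_c.png",cv2.resize(d["pixels"][180:320,180:320,::-1],(595,595)))
d=np.load("side0.npz");cv2.imwrite("pics/side_c.png",cv2.resize(d["pixels"][240:420,250:440,::-1],(760,600)[:2] if 0 else (633,600)))
E
```

```text
scene [473.7 256.2  14.9  21.7 107.2] [[0.571, 0.325], [0.601, 0.308], [0.606, 0.305], [0.626, 0.294]]
scene [369.9 256.8  21.2  28.5  99.2] [[0.541, 0.054], [0.573, 0.046], [0.578, 0.045], [0.598, 0.04]]
scene [423.9 256.8  26.8  36.6 101.7] [[0.557, 0.195], [0.589, 0.182], [0.593, 0.18], [0.613, 0.172]]
scene [386.2 232.9  24.1  33.3  96.9] [[0.464, 0.112], [0.498, 0.102], [0.503, 0.101], [0.526, 0.095]]
scene [435.1 208.   18.6  27.9 100.1] [[0.387, 0.267], [0.424, 0.252], [0.43, 0.25], [0.454, 0.24]]
side [338.7 211.7  22.7  29.7  92.9] [[0.583, 0.079], [0.572, 0.044], [0.571, 0.039], [0.564, 0.016]]
side [290.7 212.4  26.6  35.4  85.2] [[0.464, 0.107], [0.459, 0.07], [0.458, 0.065], [0.455, 0.041]]
side [332.9 172.4  24.   34.7  90.9] [[0.605, 0.225], [0.594, 0.182], [0.592, 0.176], [0.585, 0.148]]
side [275.8 159.   18.6  27.4  83.4] [[0.463, 0.319], [0.458, 0.272], [0.458, 0.265], [0.455, 0.234]]
side [312.6 152.4  12.5  18.2  88.9] [[0.57, 0.321], [0.561, 0.274], [0.559, 0.267], [0.553, 0.236]]
```

View pics/scene_t.png

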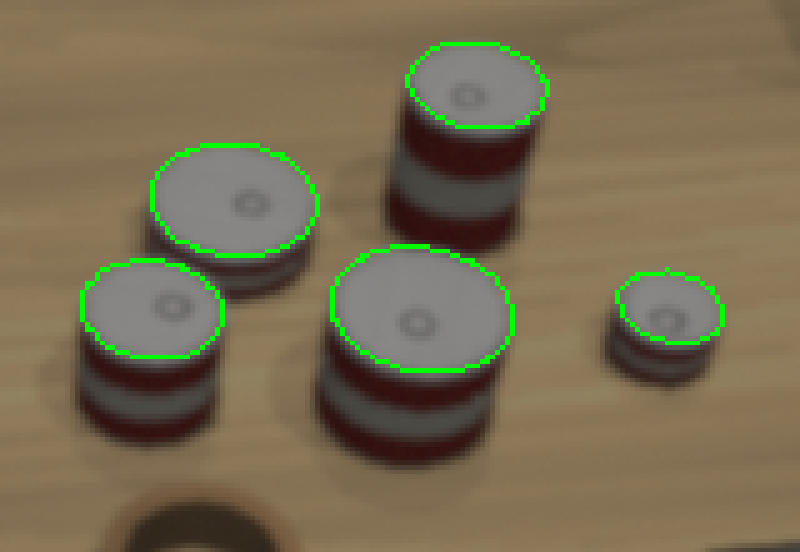

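View pics/scene_c.png

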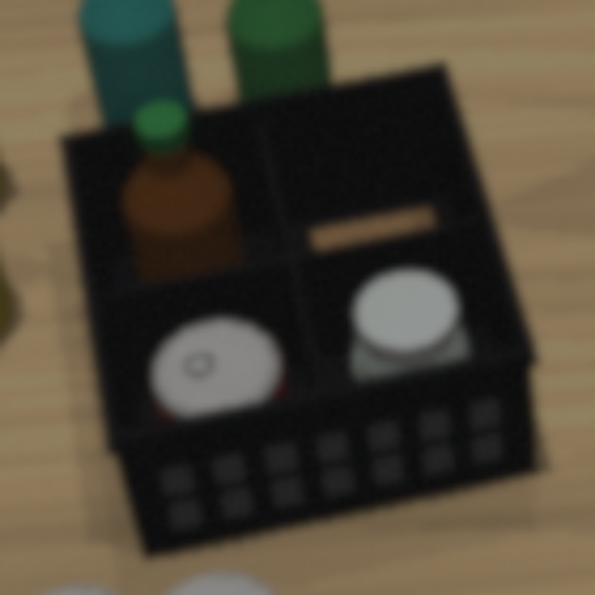

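View pics/side_c.png

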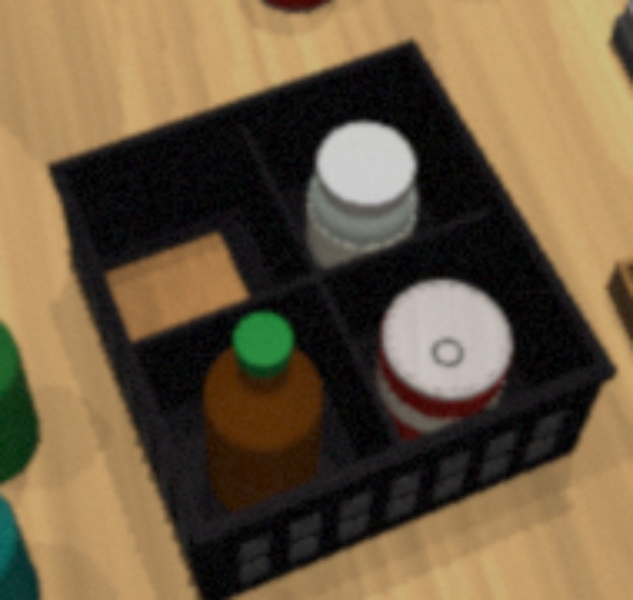

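```bash
python3 - <<'E'
from h import *
S=np.load("scene0.npz");D=np.load("side0.npz")
# order: near base-right, near base-left(empty), far-left, far-right
for n,d,P in(("scene",S,[(195.3,212.2),(284.2,195.5),(305.4,264.7),(206.6,285.4)]),("side",D,[(309,400.5),(266.5,290.4),(373.9,252.6),(433.6,351.9)])):
    W=np.array([onz(d,p,.12)[:2] for p in P]);c=W.mean(0)
    R=(W-c);# fit square
    e=((W[2]-W[1])+(W[3]-W[0]));a=np.arctan2(e[1],e[0])
    u=np.array([np.cos(a),np.sin(a)]);v=np.array([-u[1],u[0]])
    print(n,W.round(3).tolist(),"c",c.round(3),np.degrees(a),"sides",np.linalg.norm(W-np.roll(W,-1,0),axis=1).round(3))
    print(" empty",(c-.059*u+.059*v).round(4),"bottle",(c-.059*u-.059*v).round(3))
for z,a,b in((.0,(268,234),(303,325)),):
    print("pad",onz(S,a,.007),onz(D,b,.007))
E
```

```text
scene [[0.404, -0.391], [0.369, -0.155], [0.611, -0.12], [0.646, -0.355]] c [ 0.507 -0.255] 8.428583919348945 sides [0.238 0.245 0.238 0.245]
 empty [ 0.4403 -0.2055] bottle [ 0.458 -0.322]
side [[0.4, -0.395], [0.366, -0.161], [0.603, -0.123], [0.637, -0.364]] c [ 0.502 -0.261] 8.298675041988464 sides [0.236 0.24  0.243 0.239]
 empty [ 0.435  -0.2109] bottle [ 0.452 -0.328]
pad [ 0.40145201 -0.20940917  0.007     ] [ 0.42891132 -0.19411182  0.007     ]
```

Flat tin lid is at (0.464, 0.110) and the empty mouth at about (0.438, -0.208); the two views agree to about 8 mm. I'll travel at TCP z≈0.25 with the fingers nearly closed.

Emit:
send_rows(
  targets=[0,0,1,0,0,0,10,0,0,1,0,0,0,10,0.6,-1,0,0,0,0,10,0.6,-1,0,0,0,0,10,0.6,-1,0,0,0,0,10,0.6,-1,0,0,0,0,10,0.6,-1,0,0,0,0,10,0.6,-1,0,0,0,0,10,0.6,-1,0,0,0,0,10,0.6,-1,0,0,0,0,10,0.6,-1,0,0,0,0,10,0.6,-1,0,0,0,0,10],
  force=5,
)

```text
time: 1.65
tool_pos: [0.2852, 0.4275, 0.2547]
eef_rot: [180.0, 0.0, 165.3]
force: [-0.0, 0.3, -0.5]
width: 0.0102
```

Emit:
send_rows(
  targets=[0.6,-1,0,0,0,0,10,0.6,-1,0,0,0,0,10,0.6,-1,0,0,0,0,10,0.6,-1,0,0,0,0,10,0.6,-1,0,0,0,0,10,0.6,-1,0,0,0,0,10,0.6,-1,0,0,0,0,10,0.6,-1,0,0,0,0,10,0.6,-1,0,0,0,0,10,0.6,-1,0,0,0,0,10,0.6,-1,0,0,0,0,10,0.6,-1,0,0,0,0,10],
)

```text
time: 3.15
tool_pos: [0.4287, 0.1875, 0.2547]
eef_rot: [180.0, 0.0, 165.3]
force: [-0.5, -0.7, 0.8]
width: 0.0097
```

Emit:
send_rows(
  targets=[0.6,-1,0,0,0,0,10,0.6,-1,0,0,0,0,10,0.6,-1,0,0,0,0,10,0,-0.9,0,0,0,0,10,0,0,0,0,0,0,10,0,0,0,0,0,0,10,0,0,0,0,0,0,10],
)

```text
time: 4.03
tool_pos: [0.4642, 0.1114, 0.2547]
eef_rot: [180.0, 0.0, 165.4]
force: [-0.1, 0.6, -0.0]
width: 0.0095
```

Check with a wrist picture before descending.

```bash
python3 - <<'E'
from workcell import bot
from h import *
from scipy.spatial.transform import Rotation as Ro
s=bot.sense();d=bot.get_image("wrist")
T=np.eye(4);T[:3,:3]=Ro.from_euler("xyz",s["eef_rot"],degrees=True).as_matrix();T[:3,3]=s["tool_pos"]
im=d["pixels"].copy();dd={"K":d["K"],"cam_to_world":T@d["hand_eye"]}
for p,c in(((.464,.11,.04),(0,255,0)),((.464,.11,0.12),(255,255,0))):
    q=proj(dd,p);print(q);cv2.circle(im,(int(q[0]),int(q[1])),4,c,-1)
cv2.imwrite("pics/w1.png",im[:,:,::-1])
cv2.imwrite("pics/s1.png",bot.get_image("scene")["pixels"][:,:,::-1])
E
```

```text
[317.74952257 221.79831301]
[317.31658583 237.82702655]
```

View pics/w1.png

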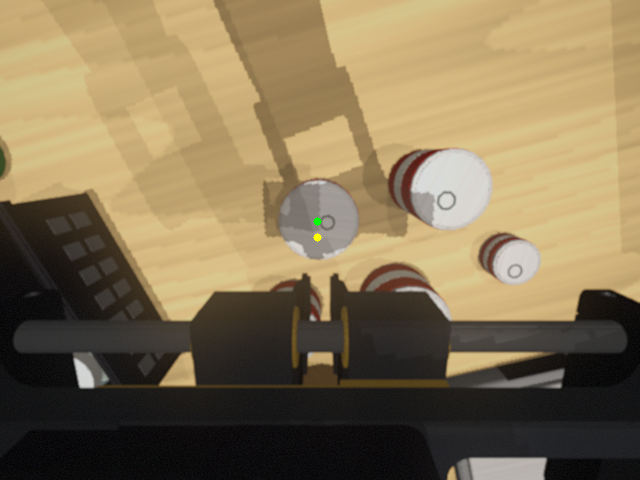

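View pics/s1.png

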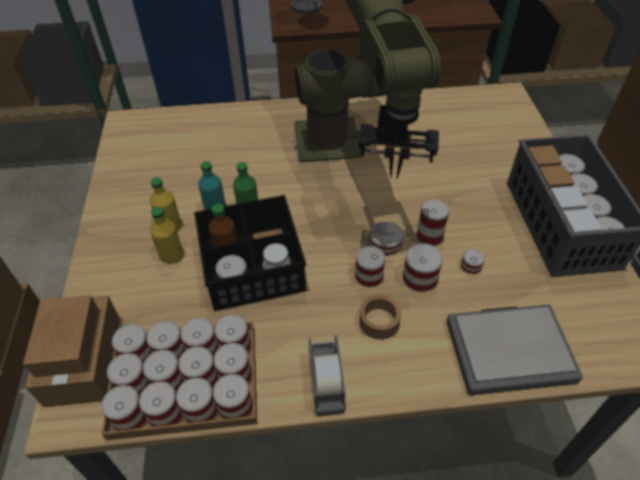

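The wrist view shows the flat tin's lid centred at about (318,219). The projected target is at (318,222), so they agree. Descending, then dwelling.

Emit:
send_rows(
  targets=[0,0,-1,0,0,0,10,0,0,-1,0,0,0,10,0,0,-1,0,0,0,10,0,0,-1,0,0,0,10,0,0,-1,0,0,0,10,0,0,-1,0,0,0,10,0,0,-1,0,0,0,10,0,0,-0.7,0,0,0,10,0,0,-0.5,0,0,0,10,0,0,0,0,0,0,10,0,0,0,0,0,0,10,0,0,0,0,0,0,10],
)

```text
time: 5.62
tool_pos: [0.4651, 0.1109, 0.0915]
eef_rot: [180.0, 0.1, 165.3]
force: [0.2, 0.1, -0.9]
width: 0.0102
```

Emit:
send_rows(
  targets=[0,0,0,0,0,0,10,0,0,0,0,0,0,10,0,0,0,0,0,0,10,0,0,0,0,0,0,10,0,0,0,0,0,0,10,0,0,0,0,0,0,10,0,0,0,0,0,0,10,0,0,0,0,0,0,10,0,0,0,0,0,0,10,0,0,0,0,0,0,10],
)

```text
time: 6.88
tool_pos: [0.4645, 0.1108, 0.0907]
eef_rot: [180.0, -0.0, 165.3]
force: [0.6, -0.3, -0.3]
width: 0.0101
```

Emit:
send_rows(
  targets=[0,0,0,0,0,0,10,0,0,0,0,0,0,10,0,0,0,0,0,0,10,0,0,0,0,0,0,10,0,0,0,0,0,0,10,0,0,0,0,0,0,10,0,0,0,0,0,0,10,0,0,0,0,0,0,10,0,0,0,0,0,0,10,0,0,0,0,0,0,10],
)

```text
time: 8.12
tool_pos: [0.4645, 0.1108, 0.0906]
eef_rot: [-180.0, -0.0, 165.3]
force: [-0.2, -0.2, -0.4]
width: 0.01
```

Emit:
send_rows(
  targets=[0,0,1,0,0,0,10,0,0,1,0,0,0,10,0,0,1,0,0,0,10,0,0,1,0,0,0,10,0,0,1,0,0,0,10,0,0,1,0,0,0,10,0,0,1,0,0,0,10,0,0,1,0,0,0,10,0,0,0.2,0,0,0,10,0,0,0,0,0,0,10],
)

```text
time: 9.38
tool_pos: [0.4645, 0.1108, 0.2547]
eef_rot: [-180.0, 0.0, 165.3]
force: [-0.9, 0.3, -0.4]
width: 0.0098
```

Dwell at the tin is done: about 2.5 s with the grasp point ~70 mm above the lid. Moving to the crate.

Emit:
send_rows(
  targets=[-0.1,-1,0,0,0,0,10,-0.1,-1,0,0,0,0,10,-0.1,-1,0,0,0,0,10,-0.1,-1,0,0,0,0,10,-0.1,-1,0,0,0,0,10,-0.1,-1,0,0,0,0,10,-0.1,-1,0,0,0,0,10,-0.1,-1,0,0,0,0,10,-0.1,-1,0,0,0,0,10,-0.1,-1,0,0,0,0,10,-0.1,-1,0,0,0,0,10,-0.1,-1,0,0,0,0,10],
)

```text
time: 10.88
tool_pos: [0.4398, -0.1296, 0.2532]
eef_rot: [180.0, -0.1, 165.3]
force: [-0.4, 0.2, 0.0]
width: 0.0099
```

Emit:
send_rows(
  targets=[-0.1,-1,0,0,0,0,10,0,-1,0,0,0,0,10,0,-1,0,0,0,0,10,0,-1,0,0,0,0,10,0,0,0,0,0,0,10,0,0,0,0,0,0,10,0,0,0,0,0,0,10],
)

```text
time: 11.75
tool_pos: [0.4386, -0.2087, 0.2547]
eef_rot: [180.0, 0.0, 165.4]
force: [0.1, 0.1, 0.6]
width: 0.01
```

```bash
python3 - <<'E'
from workcell import bot
from h import *
from scipy.spatial.transform import Rotation as Ro
s=bot.sense();d=bot.get_image("wrist");print(s["tool_pos"])
T=np.eye(4);T[:3,:3]=Ro.from_euler("xyz",s["eef_rot"],degrees=True).as_matrix();T[:3,3]=s["tool_pos"]
im=d["pixels"].copy();dd={"K":d["K"],"cam_to_world":T@d["hand_eye"]}
a=np.radians(8.36);u=np.array([np.cos(a),np.sin(a),0]);v=np.array([-u[1],u[0],0]);e=np.array([.438,-.208,.12])
for k in [(0,0),(1,1),(1,-1),(-1,1),(-1,-1)]:
    q=proj(dd,e+.056*(k[0]*u+k[1]*v));print(k,q);cv2.circle(im,(int(q[0]),int(q[1])),3,(0,255,0),-1)
q=proj(dd,(.438,-.208,.007));cv2.circle(im,(int(q[0]),int(q[1])),3,(255,0,255),-1)
im=cv2.convertScaleAbs(im,alpha=1.6,beta=20)
cv2.imwrite("pics/w2.png",im[:,:,::-1])
E
```

```text
[ 0.43856127 -0.20866864  0.25468033]
(0, 0) [319.40284108 236.95870007]
(1, 1) [398.14757937 268.04988584]
(1, -1) [288.55973115 311.18577784]
(-1, 1) [354.10089328 153.45431205]
(-1, -1) [236.77448822 204.334127  ]
```

View pics/w2.png

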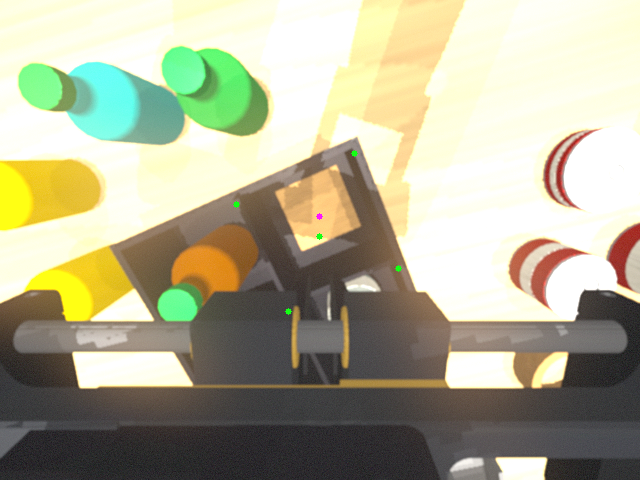

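The view is consistent: the compartment's inner corner lies within a few pixels of the prediction (354,153), and the pad at about (318,209) is under the target point. Descending to the mouth.

Emit:
send_rows(
  targets=[0,0,-1,0,0,0,10,0,0,-1,0,0,0,10,0,0,-1,0,0,0,10,0,0,-1,0,0,0,10,0,0,-0.7,0,0,0,10,0,0,0,0,0,0,10,0,0,0,0,0,0,10,0,0,0,0,0,0,10],
)

```text
time: 12.8
tool_pos: [0.4391, -0.2096, 0.1618]
eef_rot: [-180.0, 0.1, 165.3]
force: [0.6, -0.3, -0.2]
width: 0.0097
```

Emit:
send_rows(
  targets=[0,0,0,0,0,0,10,0,0,0,0,0,0,10,0,0,0,0,0,0,10,0,0,0,0,0,0,10,0,0,0,0,0,0,10,0,0,0,0,0,0,10,0,0,0,0,0,0,10,0,0,0,0,0,0,10,0,0,0,0,0,0,10,0,0,0,0,0,0,10],
)

```text
time: 14.05
tool_pos: [0.4385, -0.2092, 0.1607]
eef_rot: [-180.0, -0.0, 165.3]
force: [-0.0, 0.4, -0.4]
width: 0.0098
```

Emit:
send_rows(
  targets=[0,0,0,0,0,0,10,0,0,0,0,0,0,10,0,0,0,0,0,0,10,0,0,0,0,0,0,10,0,0,0,0,0,0,10,0,0,0,0,0,0,10,0,0,0,0,0,0,10,0,0,0,0,0,0,10,0,0,0,0,0,0,10,0,0,0,0,0,0,10],
)

```text
time: 15.3
tool_pos: [0.4385, -0.2092, 0.1606]
eef_rot: [180.0, -0.0, 165.3]
force: [0.2, 0.6, -0.0]
width: 0.0098
```

```bash
python3 - <<'E'
from workcell import bot
import cv2
print(bot.sense()["tool_pos"])
cv2.imwrite("pics/d3.png",bot.get_image("side")["pixels"][:,:,::-1])
E
```

```text
[ 0.43847087 -0.20916361  0.16063756]
```

View pics/d3.png

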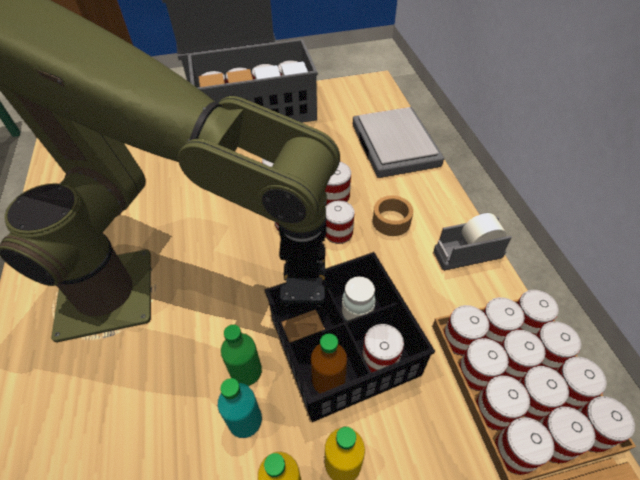

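The gripper is at (303,285) in the side view, above the empty compartment, and the goods in view look unmoved. Handing in.

```bash
python3 -c "
from workcell import bot
print(bot.finish_job())"
```

```text
the job is handed in; nothing more can be done
None
```

The arm pointed at the flat tin, then at the empty compartment, and the job was handed in at about 15.4 s with it still pointing there. No verdict was reported.

- **Flat tin:** I pointed at (0.464, 0.111), with the grasp point about 70 mm above the lid, for about 2.5 s. The measured lid centre was (0.464, 0.110).
- **Empty compartment:** I pointed at (0.438, -0.209), with the grasp point about 60 mm above the rim, for about 2.5 s and then stayed there. The compartment with the pad was measured at (0.438, -0.208).
- **Travel and contact:** Between the targets the tool passed over everything at z = 0.25 m. Force readings stayed at noise level (about 1 N or less). In the last side picture the goods that can be seen look unmoved. The arm hides part of the tin area, including the flat tin, and I did not measure displacements numerically.
- **Disagreements:** The scene and side views differed by about 8 mm on the compartment centre, so I used the mean. The pad showed about 7 pixels (roughly 9 mm) from the projected compartment centre. It may lie off-centre, and both gaps are well inside the 35 mm tolerance.

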